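Lids back on the lozenge tin, outer lid held up for the resident

ROBOT

A 6-joint arm with a two-finger parallel gripper is mounted at the origin on the work surface. World frame = base frame: x ahead of the robot, y to its left, z up, the work surface at z = 0. Lengths are in m, angles in rad, forces in N, time in s.
With the tool pointing down it reaches from about 0.35 to 0.725 m from the base axis. Payload 6 kg.
Tool frame: the origin (TCP) lies between the finger pads; the fingertips stand 8 mm ahead of it and the grasp point (between the pads) lies 11 mm behind it; z points along the fingers, y is the line along which they close (so a half turn about z gives the same grasp; the last joint's range is limited). The gripper opens to 85 mm and grips with 20 to 120 N. Pads are 22 mm wide; open, the fingers measure 114 mm over their backs; the gripper's body (76 mm by 85 mm) begins 54 mm behind the grasp point. The pads swing forward as they close: fully open they stand 13 mm farther back than shut.
Start: joints at [1.491, 0.04, 0.085, 0, -1.615, -0.334], TCP at [0.241, 0.549, 0.239] pointing down, gripper open.
Joint ranges: [-2.56, 2.56], [-1.29, 2.01], [-1.08, 1.49], [-3.29, 1.98], [-2.81, -0.18], [-2.99, 2.99]. Speed limits (rad/s): [2.57, 2.57, 3.01, 3.14, 3.14, 3.14].

INTERFACE

Orientations are given as a unit quaternion [w, x, y, z].
In Python, from plant import arm gives the robot as it stands. The module is installed in compiled form; this text tells all that it offers.
- The arm moves only by the shell command python3 -m jog 'ROWS'. ROWS is a JSON object of lists of equal length, an entry for each row: "angular": the turn, a rotation vector about the world's x, y, z in degrees, a list of three; "offset": the shift along the world's x, y, z in m, a list of three; "hand": the closure, from 0 (fully open) to 1 (shut). A call has 1 to 8 rows; each row shifts and turns the commanded pose from where the row before left it; what a row does not reach is not made up. A row lasts 1/10 s, in which the tool goes at most 50 mm and 8.59 degrees, less where a joint would pass 70% of its speed; a pose out of reach is approached as far as the arm can. A call is refused whole if a number of a shift passes 0.05 or a number of a turn 8.59, either way. A call with a gripper value outside its range is refused whole. The fingers move at their own pace and stop on an object; the grip force is fixed at half the most. Time passes only in rows, so rows that do not move let the fingers close. It gives the time, the measured TCP pose, the force, the opening and the grip force at its end, in the units of the state.
- arm.get_state(): the state, without advancing time (a new reading comes with each control period).
- arm.grab_frame(name): name is "side" or "top" or "wrist"; returns a dict with "image" (480x640x3 uint8, red, green, blue), "mtx" (3x3 intrinsics, pixels), "R" (3x3) and "t" (3): a world point X has camera coordinates R X + t; the wrist camera has in their place "hand_eye" (4x4, takes a point from camera to tool coordinates, whose origin is the TCP and whose axes are the flange's). Camera axes: x right, y down, z forward; pixel columns grow to the right and rows downward; lengths in m; the calibration is good to about 2 mm. A picture is of the moment at which its call begins: read the wrist's pose just before it. There is no depth.
- arm.hand_in(): hands the job in; it is judged then, once.
The state is a dict: "clock": time; "joint_pos": joint angles; "qvel": joint speeds; "joint_torque": joint torques, N m; "tool_pos": TCP position; "tool_rot": TCP orientation; "wrist_force": force on the tool from outside, world axes, zero at the start; "torque": the same for the moment, N m; "finger_gap": opening from 0.0 (shut) to 1.0 (fully open); "grasp_force": force on a finger pad.
Only numpy, scipy, OpenCV 4.12 (cv2) and the standard library are available. Lean on these libraries where they do the work, as an engineer would, in place of code of your own. Each camera call takes 0.05 s, during which the arm holds its last target. There are 200 camera calls.

TASK

The lozenge tin has just been refilled from the tilt-out bin: first push the bin shut until its grey tab drops behind the rim on the housing's roof. Then take the nested lids from the dish together, by the white inner lid's fluted ring, lower them fully home into the tin's mouth before you let go, and lift the blue outer lid off alone, leaving the inner lid seated in the tin with its opening free. Finish while still holding the outer lid level and well clear, at least 6 cm above the inner lid, and leave the tin, the dish and everything else standing where they are.

Things in the scene. Friction and masses are not known exactly. Their poses are not given: they have to be found in the camera images.
- bin_housing: White plastic housing of the tilt-out bin, fixed to the shelf: 120 deep (x) x 140 wide (y) x 145 high (z), open at the front. Origin at the centre of its underside, z up; the front faces its own -x. On its roof a rim 5 high and 4 thick runs along y, 16 behind the front edge (at own x = -44).
- tilt_bin (a joint): Tilt of the bin about a level hinge along the housing's y at its x = -30, z = 12 mm. 0 = shut (firm stop), up to 0.5 rad as its top swings out to the front. Stays where left; about 2 N at the top moves it, some 5 N near the end as the tab climbs the rim. Flat front panel 138 wide, 144 high; shut, its outer face is at housing x = -66, top edge at z = 150. A pull lip stands out 5 mm at z = 62.
- bin_tab (a joint): Sprung grey tab, 44 x 44, on the top edge of the bin's front panel, pointing back over the roof (shut, its top is at z = 156). 0 = down, rises to about 0.2 rad while its ramped nose rides over the rim, and snaps back to 0 when the nose drops behind it, the bin being shut.
- bin_front_top (a point): Middle of the top edge of the bin's front panel, on its outer face; moves with the bin. It is 36 mm in front of and 138 mm above the hinge when shut.
- tin: Green round lozenge tin, loose, 54 diameter, 90 high, open mouth of 48 diameter, wall 3, orange lozenges inside (top of them 67 up); about 0.3 kg. Origin at the centre of its underside, z up.
- dish: Shallow grey ceramic dish, loose, 164 over the rim, 18 high, flat inner floor 136 across and 6 above the shelf. Origin at the centre of its underside.
- inner_lid: White inner lid, 60 g: hollow plug 42 diameter, 14 deep (foot tapered to 34), above it a fluted ring 64 diameter (14 to 26 above the origin), then a collar 32 diameter, 10 high round the opening. Origin at the centre of the plug's underside, z up; stands on the dish floor at first. Home in the tin, the ring lies on the tin's edge, origin 76 above the tin's origin; 3 mm play all round.
- outer_lid: Blue outer lid, about 50 g: a cap 46 diameter and 13 high whose skirt stands loosely round the inner lid's collar, with a round knob 20 diameter whose gripping part is 22 to 33 above the origin (top of all at 33; narrower neck of 15 below). Origin at the centre of the skirt's lower edge, z up; nested, it rests on the collar, its origin 27 above the inner lid's origin.
- monitor: White blood pressure monitor, loose, 100 x 130 x about 65 high; origin under its centre. Bystander.
- pill_bottle: Amber pill bottle with white cap, loose, 42 diameter, 78 high; origin under its centre. Bystander.
- tumbler: Glass tumbler, loose, 72 diameter at the rim, 110 high; origin under its centre. Bystander.
- spoon: Steel spoon, loose, 170 long, lying along its own x; origin under its centre. Bystander.
- pill_organiser: Weekly pill organiser, loose, 36 x 154 (own y) x 23 high; origin under its centre. Bystander.
- glasses_case: Blue glasses case, loose, 160 (own x) x 62 x 36 high; origin under its centre. Bystander.
Mind the look-alikes: they are no part of the job. What is shaped like the inner_lid but yellow is not meant.

How it is judged:
On the way, in this order (a step that is already met when the one before it is completed fails the run):
1. the tilt-out bin is shut and its tab has dropped behind the rim (value of joint tilt_bin below 0.03 rad and value of joint bin_tab below 0.06 rad), for 0.2 s.
2. the nested lids sit home in the tin's mouth together, the inner lid still in the fingers (lowered, not dropped) (horizontal distance between inner_lid and tin below 0.008 m and z of inner_lid in the frame of tin between 0.073 and 0.079 m and horizontal distance between outer_lid and inner_lid below 0.008 m and z of outer_lid in the frame of inner_lid below 0.031 m and contact force between the fingers and inner_lid above 0.5 N), for 0.1 s.
At the end, for the whole second after the job is handed in: Bin shut (0.03 rad), tab down behind the rim; inner lid home in the upright tin (3 mm of its seat, 8 mm sideways, 0.08 rad), untouched; outer lid gripped, still, within 0.3 rad of level, its lower edge over 162 mm above the shelf (60 mm above the ring), clear of inner lid and tin (all of step 1 and horizontal distance between inner_lid and tin below 0.008 m and z of inner_lid in the frame of tin between 0.073 and 0.079 m and angle between the z axis of inner_lid and the z axis of tin, either way round below 0.08 rad and contact force between the fingers and inner_lid below 0.1 N and angle between tin's own z axis and vertical below 0.06 rad and height (world z) of tin below 0.005 m and height (world z) of outer_lid above 0.162 m and contact force between the fingers and outer_lid above 1 N and angle between outer_lid's own z axis and vertical below 0.3 rad and linear speed of outer_lid below 0.03 m/s and contact force between outer_lid and inner_lid below 0.05 N and contact force between outer_lid and tin below 0.05 N); the arm keeps its last pose, push and grip.
It fails at once if the outer lid comes off, or stays off, while the inner lid is not home in the tin (parted too early, or the inner lid lifted out again) ((z of outer_lid in the frame of inner_lid above 0.042 m or horizontal distance between outer_lid and inner_lid above 0.02 m) and (z of inner_lid in the frame of tin above 0.08 m or horizontal distance between inner_lid and tin above 0.009 m)).
It fails at once if the tin is tipped or pushed away (angle between tin's own z axis and vertical above 0.25 rad or distance of tin from where it was at the start of the episode above 0.03 m).
It fails at once if the dish is pushed away (distance of dish from where it was at the start of the episode above 0.04 m).
It fails at once if a bystander is knocked or moved (distance of any of monitor, pill_bottle, tumbler, spoon, pill_organiser, glasses_case from where it was at the start of the episode above 0.02 m).
It also fails if it takes over 70 s, if anything falls off the work surface, if the arm or the gripper's body presses on something with over 40 N, if the wrist force passes 120 N, or if a joint passes its speed limit or range.

## Working session

There is one attempt and no reset: what is moved stays moved. The work goes in short steps, Python scripts to look and compute and a shell command to move; the robot and the scene stay as the last step left them, time stands still between calls to the robot, and variables do not carry over. Pictures are saved under pics/ and viewed, at most 10 in all, crops included, and the job is handed in when it is done.

```bash
mkdir -p pics; cat > h.py <<'E'
import numpy as np,cv2,pickle
from plant import arm
def snap(n,f):
    s=arm.get_state(); d=arm.grab_frame(n); d['s']=s
    pickle.dump(d,open(f'pics/{f}.pkl','wb')); cv2.imwrite(f'pics/{f}.png',d['image'][:,:,::-1]); return d
def load(f): return pickle.load(open(f'pics/{f}.pkl','rb'))
def onz(d,uv,z):
    r=d['R'].T@np.linalg.solve(d['mtx'],[uv[0],uv[1],1.]); c=-d['R'].T@d['t']
    return c+r*(z-c[2])/r[2]
def proj(d,X):
    p=d['mtx']@(d['R']@np.array(X,float)+d['t']); return p[:2]/p[2]
E
python3 - <<'E'
from h import *
for n in('top','side'):
    d=snap(n,n+'0'); print(n,(-d['R'].T@d['t']).round(3),d['R'][2].round(2))
s=arm.get_state();print(s)
E
```

```text
top [ 0.35  -0.023  1.101] [ 0.19  0.02 -0.98]
side [0.131 0.532 0.806] [ 0.43 -0.56 -0.71]
{'clock': 0.1, 'joint_pos': array([ 1.49071083e+00,  4.07491680e-02,  8.39102691e-02, -4.03007611e-04,
       -1.61548884e+00, -3.33684002e-01]), 'qvel': array([-0.00189051, -0.00230147,  0.00173565,  0.00269532, -0.00122899,
       -0.00020357]), 'joint_torque': array([-5.36694963e-03, -3.69340754e+01,  3.48279727e+01,  6.95202649e+00,
       -4.61553471e-03, -5.40069003e-07]), 'tool_pos': array([0.24106714, 0.54913684, 0.23838098]), 'tool_rot': array([ 7.85017519e-04,  9.78677083e-01, -2.05403359e-01, -1.02862118e-04]), 'wrist_force': array([0.53192913, 0.18227397, 0.23650889]), 'torque': array([ 0.00579853, -0.02745125,  0.00963614]), 'grasp_force': 0.0, 'finger_gap': 0.9983348475927255}
```

View pics/top0.png

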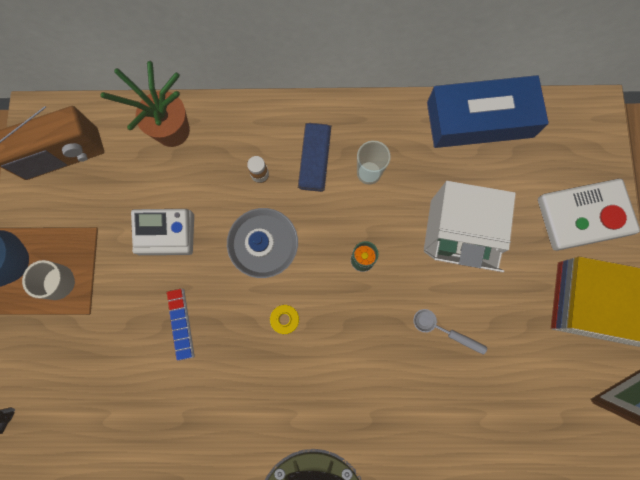

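View pics/side0.png

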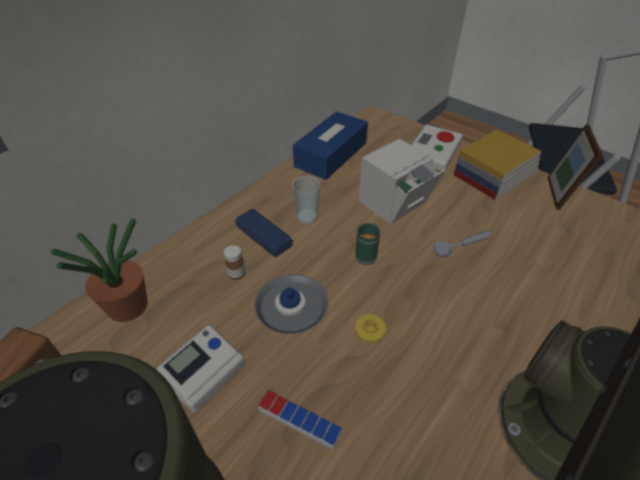

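Top view: the candidates for the inner lid are the white one with the blue cap in the dish (259,242) and the yellow look-alike on the table (284,320). The white one under the blue lid in the dish fits; I'll confirm it in the crop. The tin is at (365,257), and the bin at (470,230), its front facing the robot.

```bash
python3 - <<'E'
from h import *
a=load('top0')['image'][:,:,::-1]
A=cv2.resize(a[195:290,220:300],None,fx=5,fy=5,interpolation=2)
B=cv2.resize(a[175:280,420:525],None,fx=4.5,fy=4.5,interpolation=2)
C=np.zeros((480,880,3),np.uint8)
C=np.zeros((600,800,3),np.uint8)
A=cv2.resize(a[200:285,225:300],(375,425),interpolation=2)
B=cv2.resize(a[175:280,420:525],(420,420),interpolation=2)
D=cv2.resize(a[235:275,345:385],(160,160),interpolation=2)
C[:425,:375]=A;C[:420,380:]=B;C[430:590,:160]=D
cv2.imwrite('pics/crop0.png',C)
E
```

```text
(no output)
```

View pics/crop0.png

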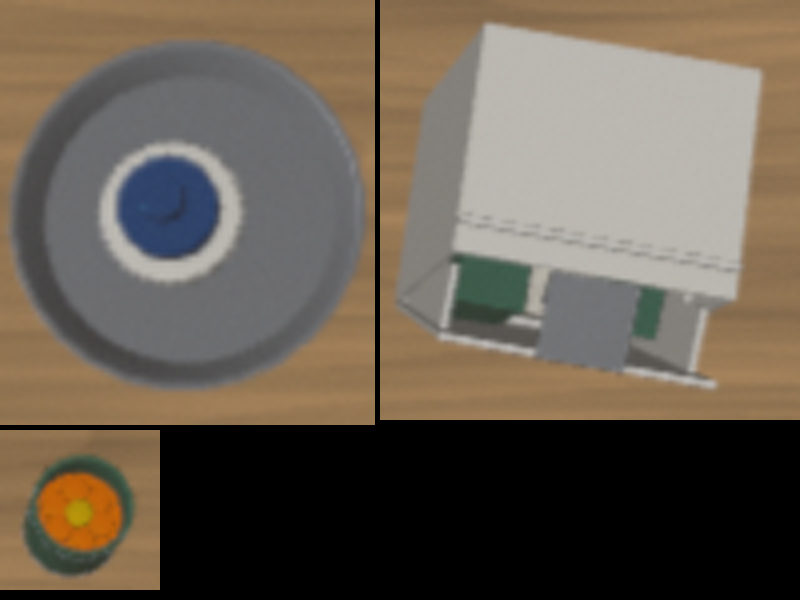

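Crop: white fluted ring under the blue cap, centred (259.2,242.2) — confirmed as the target. Tin mouth is at about (366,253). Roof corners are (446.5,181), (515.2,192.8), (508.8,250), (438.2,238). The bin panel's top edge runs (435,259.5) to (503.5,271), and the bin is open.

```bash
python3 - <<'E'
from h import *
d=load('top0')
ring=onz(d,(259.2,242.2),.032);tin=onz(d,(366,253),.09)
print('ring',ring,'tin',tin,np.hypot(*tin[:2]))
print('ring diam', np.linalg.norm(onz(d,(245,242.2),.032)-onz(d,(273.4,242.2),.032)))
print('dish',onz(d,(262.5,243),.018))
c=np.array([onz(d,p,.145) for p in[(446.5,181),(515.2,192.8),(508.8,250),(438.2,238)]])
print(c.round(4),[np.linalg.norm(c[i]-c[(i+1)%4]).round(4) for i in range(4)])
# fit yaw
def res(p):
    x,y,t=p;R=np.array([[np.cos(t),-np.sin(t)],[np.sin(t),np.cos(t)]])
    L=np.array([[.06,.07],[.06,-.07],[-.06,-.07],[-.06,.07]])
    return ((L@R.T+[x,y])-c[:,:2]).ravel()
from scipy.optimize import least_squares
r=least_squares(res,[.5,-.3,0]);x,y,t=r.x;print('bin',r.x,r.fun.round(4))
R=np.array([[np.cos(t),-np.sin(t)],[np.sin(t),np.cos(t)]])
for q in np.arange(0,.51,.05):
    lx=-.030-.036*np.cos(q)-.138*np.sin(q); lz=.012+.138*np.cos(q)-.036*np.sin(q)
    w=[*(R@[lx,.069]+[x,y]),lz];w2=[*(R@[lx,-.069]+[x,y]),lz]
    print(round(q,2),proj(d,w).round(1),proj(d,w2).round(1),np.round((np.array(w)+w2)/2,4))
for n,p,z in(('spoon',(425,321),0.01),('spoon2',(485,350),.01),('tumbler',(374,157),.11),('case',(313,187),.036),('pill',(257,160),.078),('yel',(284,320),.02)): print(n,onz(d,p,z).round(3))
s=load('side0')
print('chk side',proj(s,ring).round(1),proj(s,tin).round(1),[proj(s,k).round(0) for k in c])
E
```

```text
ring [0.55633589 0.12021678 0.032     ] tin [ 0.5207878  -0.11239943  0.09      ] 0.532779099007164
ring diam 0.06365310340757697
dish [0.55715378 0.1145686  0.018     ]
[[ 0.659  -0.2741  0.145 ]
 [ 0.633  -0.4106  0.145 ]
 [ 0.516  -0.3887  0.145 ]
 [ 0.541  -0.2514  0.145 ]] [np.float64(0.1389), np.float64(0.119), np.float64(0.1396), np.float64(0.1202)]
bin [ 0.58723751 -0.33120163 -0.18539822] [ 0.0001  0.0006  0.0003 -0.0005 -0.0006 -0.0002  0.0002  0.0001]
0.0 [438.8 240.4] [509.  252.8] [ 0.5224 -0.319   0.15  ]
0.05 [438.1 244. ] [508.3 256.3] [ 0.5156 -0.3178  0.148 ]
0.1 [437.4 247.5] [507.5 259.8] [ 0.509  -0.3165  0.1457]
0.15 [436.6 250.9] [506.6 263.3] [ 0.5025 -0.3153  0.1431]
0.2 [435.9 254.4] [505.7 266.8] [ 0.4961 -0.3141  0.1401]
0.25 [435.1 257.7] [504.7 270.1] [ 0.4899 -0.3129  0.1368]
0.3 [434.2 261. ] [503.7 273.4] [ 0.4839 -0.3118  0.1332]
0.35 [433.4 264.2] [502.7 276.6] [ 0.478  -0.3107  0.1293]
0.4 [432.5 267.3] [501.6 279.7] [ 0.4723 -0.3097  0.1251]
0.45 [431.7 270.3] [500.5 282.6] [ 0.4669 -0.3086  0.1206]
0.5 [430.8 273.2] [499.3 285.5] [ 0.4617 -0.3077  0.1158]
spoon [ 0.382 -0.245  0.01 ]
spoon2 [ 0.32  -0.372  0.01 ]
tumbler [ 0.725 -0.132  0.11 ]
case [ 0.683 -0.     0.036]
pill [0.733 0.123 0.078]
yel [0.385 0.064 0.02 ]
chk side [290.1 301.2] [368.2 231. ] [array([362., 158.]), array([399., 139.]), array([433., 159.]), array([396., 180.])]
```

```bash
python3 -m jog '{"angular":[[0,0,0],[0,0,0],[0,0,0],[0,0,0],[0,0,0],[0,0,0],[0,0,6.5],[0,0,6.5]],"offset":[[0.02,-0.045,0],[0.02,-0.045,0],[0.02,-0.045,0],[0.02,-0.045,0],[0.02,-0.045,0],[0.02,-0.045,0],[0.02,-0.045,0],[0.02,-0.045,0]],"hand":[1,1,1,1,1,1,1,1]}'
python3 -m jog '{"angular":[[0,0,0],[0,0,0],[0,0,0],[0,0,0],[0,0,0],[0,0,0],[0,0,0],[0,0,0]],"offset":[[0.005,-0.049,0],[0.005,-0.049,0],[0.005,-0.049,0],[0.005,-0.049,0],[0.005,-0.049,0],[0.005,-0.049,0],[0.005,-0.049,0],[0.005,-0.049,0]],"hand":[1,1,1,1,1,1,1,1]}'
```

```text
clock: 0.9
tool_pos: [0.4014, 0.1875, 0.2392]
tool_rot: [-0.0, 0.996, -0.091, 0.0]
wrist_force: [1.4, 1.2, -0.1]
finger_gap: -0.002
grasp_force: 0.0
clock: 1.7
tool_pos: [0.4408, -0.2048, 0.2391]
tool_rot: [-0.0, 0.996, -0.093, 0.0]
wrist_force: [-0.3, 0.4, 1.4]
finger_gap: 0.002
grasp_force: 0.0
```

```bash
python3 -m jog '{"angular":[[0,0,0],[0,0,0],[0,0,0],[0,0,0],[0,0,0],[0,0,0]],"offset":[[0.002,-0.049,0],[0.002,-0.049,0],[0,-0.001,-0.04],[0,0,-0.04],[0,0,-0.031],[0,0,0]],"hand":[1,1,1,1,1,1]}'
python3 -m jog '{"angular":[[0,0,0],[0,0,0],[0,0,0],[0,0,0],[0,0,0],[0,0,0],[0,0,0],[0,0,0]],"offset":[[0.0098,-0.0018,0],[0.0098,-0.0018,0],[0.0098,-0.0018,0],[0.0098,-0.0018,0],[0.0098,-0.0018,0],[0.0049,-0.0009,0],[0.0049,-0.0009,0],[0,0,0]],"hand":[1,1,1,1,1,1,1,1]}'
```

```text
clock: 2.3
tool_pos: [0.4425, -0.3005, 0.1225]
tool_rot: [-0.002, 0.996, -0.094, -0.005]
wrist_force: [-0.8, 0.2, 0.3]
finger_gap: -0.004
grasp_force: 0.0
clock: 3.1
tool_pos: [0.5041, -0.3127, 0.1284]
tool_rot: [0.0, 0.996, -0.093, -0.001]
wrist_force: [-3.5, 0.4, 0.6]
finger_gap: 0.004
grasp_force: 1.6
```

```bash
for i in 1; do python3 -m jog '{"angular":[[0,0,0],[0,0,0],[0,0,0],[0,0,0]],"offset":[[0.003,-0.0006,0],[0.003,-0.0006,0],[0,0,0],[0,0,0]],"hand":[1,1,1,1]}'; done
python3 -m jog '{"angular":[[0,0,0],[0,0,0],[0,0,0]],"offset":[[0.002,-0.0004,0],[0,0,0],[0,0,0]],"hand":[1,1,1]}'
```

```text
clock: 3.5
tool_pos: [0.5104, -0.3135, 0.1279]
tool_rot: [-0.0, 0.996, -0.093, 0.0]
wrist_force: [-0.4, 0.2, -0.6]
finger_gap: -0.002
grasp_force: 0.0
clock: 3.8
tool_pos: [0.5122, -0.314, 0.1282]
tool_rot: [0.0, 0.996, -0.093, 0.0]
wrist_force: [0.4, -0.8, -0.1]
finger_gap: -0.002
grasp_force: 0.0
```

```bash
python3 -m jog '{"angular":[[0,0,0],[0,0,0],[0,0,0]],"offset":[[0.002,-0.0004,0],[0,0,0],[0,0,0]],"hand":[1,1,1]}'; python3 -m jog '{"angular":[[0,0,0],[0,0,0],[0,0,0]],"offset":[[0.002,-0.0004,0],[0,0,0],[0,0,0]],"hand":[1,1,1]}'
```

```text
clock: 4.1
tool_pos: [0.5141, -0.3145, 0.1282]
tool_rot: [0.0, 0.996, -0.093, 0.0]
wrist_force: [-0.7, 0.3, 0.5]
finger_gap: -0.002
grasp_force: 0.0
clock: 4.4
tool_pos: [0.5144, -0.3145, 0.1283]
tool_rot: [-0.0, 0.996, -0.093, -0.002]
wrist_force: [-7.5, 3.4, 3.4]
finger_gap: -0.002
grasp_force: 4.2
```

```bash
python3 -m jog '{"angular":[[0,0,0],[0,0,0],[0,0,0],[0,0,0],[0,0,0],[0,0,0],[0,0,0]],"offset":[[0.001,-0.0002,0],[0,0,0],[-0.03,0.0055,0],[-0.03,0.0055,0],[0,0,0.045],[0,0,0.045],[0,0.04,0.03]],"hand":[1,1,1,1,1,0,0]}'
python3 - <<'E'
from h import *
d=snap('top','top1');e=snap('side','side1')
a=d['image'][:,:,::-1];b=e['image'][:,:,::-1]
cv2.imwrite('pics/crop1.png',np.hstack([cv2.resize(a[175:290,420:525],(380,416),interpolation=2),cv2.resize(b[125:230,345:450],(416,416),interpolation=2)]))
E
```

```text
clock: 5.1
tool_pos: [0.4566, -0.2664, 0.2512]
tool_rot: [0.001, 0.995, -0.096, 0.001]
wrist_force: [1.2, 1.1, 0.7]
finger_gap: 0.333
grasp_force: 0.0
```

View pics/crop1.png

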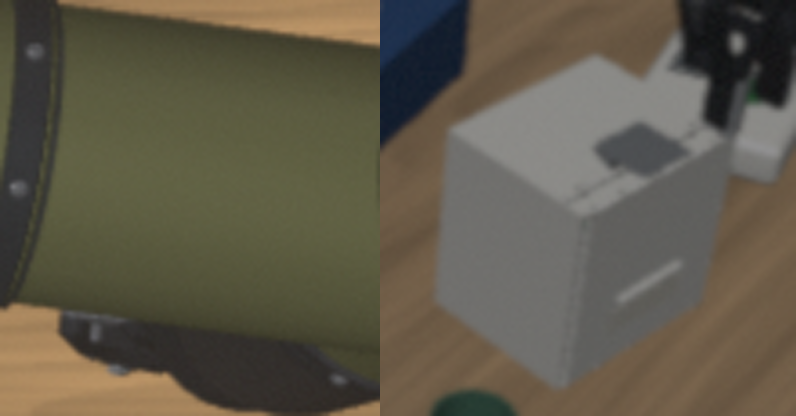

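The side crop shows the bin front flush and the grey tab lying on the roof behind the rim (crop (638,148)). Step 1 is done. Next, the dish.

```bash
python3 -m jog '{"angular":[[0,0,0],[0,0,0],[0,0,0],[0,0,0],[0,0,0],[0,0,0],[0,0,0],[0,0,0]],"offset":[[0.012,0.048,0],[0.012,0.048,0],[0.012,0.048,0],[0.012,0.048,0],[0.012,0.048,0],[0.012,0.048,0],[0.012,0.048,0],[0.012,0.048,0]],"hand":[0,0,0,0,0,0,0,0]}'
python3 - <<'E'
from h import *
d=snap('wrist','w0');print(d['s']['joint_pos'].round(3),d['s']['tool_pos'],d['s']['tool_rot'],d['hand_eye'].round(3))
t=snap('top','top2');cv2.imwrite('pics/c2.png',cv2.resize(t['image'][195:290,220:400,::-1],None,fx=4,fy=4,interpolation=2))
E
```

```text
clock: 6.0
tool_pos: [0.5532, 0.1222, 0.2483]
tool_rot: [-0.0, 0.996, -0.093, 0.0]
wrist_force: [1.2, -1.0, 0.3]
finger_gap: 1.002
grasp_force: 0.0
[ 0.572 -0.048  0.013  0.    -1.631  0.813] [0.55315537 0.12217879 0.24828576] [-1.57215520e-04  9.95658551e-01 -9.30804275e-02  2.43122479e-04] [[-0.    -0.945 -0.328  0.084]
 [ 1.     0.    -0.    -0.001]
 [ 0.    -0.328  0.945 -0.135]
 [ 0.     0.     0.     1.   ]]
```

View pics/w0.png

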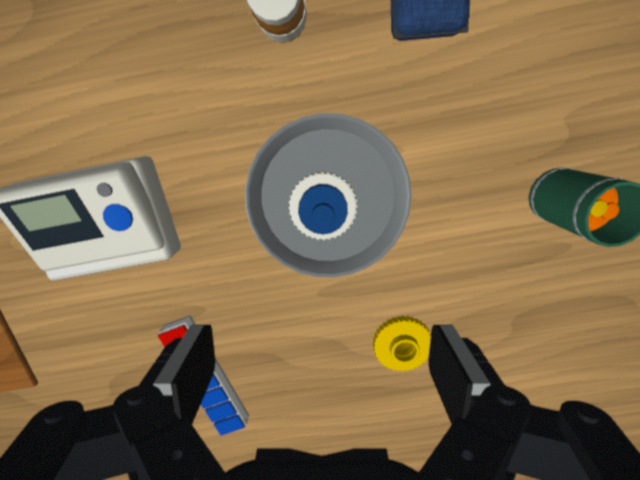

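Wrist view: white ring centre is at about (323,206), dish centre about (329,194), and the tin mouth is partly visible at about (613,213).

```bash
cat >> h.py <<'E'
from scipy.spatial.transform import Rotation as Ro
def wonz(d,uv,z):
    q=d['s']['tool_rot'];T=np.eye(4);T[:3,:3]=Ro.from_quat([q[1],q[2],q[3],q[0]]).as_matrix();T[:3,3]=d['s']['tool_pos']
    T=T@d['hand_eye'];r=T[:3,:3]@np.linalg.solve(d['mtx'],[uv[0],uv[1],1.]);c=T[:3,3]
    return c+r*(z-c[2])/r[2]
E
python3 - <<'E'
from h import *
d=load('w0')
print(wonz(d,(323,206.5),.032),wonz(d,(328.5,194.5),.018),wonz(d,(613,213),.09),wonz(d,(404,344),.026))
a=d['image']
m=(a.min(2)>170).astype(np.uint8);m[:, :270]=0;m[:,380:]=0;m[:160]=0;m[260:]=0
p=np.argwhere(m)[:,::-1].astype(np.int32);h=cv2.convexHull(p);print(cv2.minEnclosingCircle(p),cv2.fitEllipse(h))
print(wonz(d,cv2.fitEllipse(h)[0],.032))
E
python3 -m jog '{"angular":[[0,0,-8.5],[0,0,-8.5],[0,0,-8.5],[0,0,-8.5],[0,0,-8.5],[0,0,-8.5],[0,0,-8.5],[0,0,-8.5]],"offset":[[0,0,-0.01],[0,0,-0.01],[0,0,-0.01],[0,0,-0.01],[0,0,-0.01],[0,0,-0.01],[0,0,-0.01],[0,0,-0.01]],"hand":[0,0,0,0,0,0,0,0]}'
python3 -m jog '{"angular":[[0,0,-6],[0,0,-6],[0,0,0],[0,0,0]],"offset":[[0.003,-0.002,0],[0,0,0],[0,0,0],[0,0,0]],"hand":[0,0,0,0]}'
```

```text
[0.55787407 0.12067697 0.032     ] [0.56543477 0.11377935 0.018     ] [ 0.52309635 -0.10628381  0.09      ] [0.38976758 0.06214561 0.026     ]
((322.2920227050781, 205.6725616455078), 33.70964431762695) ((322.2841796875, 206.0858154296875), (65.40926361083984, 67.19380950927734), 90.51114654541016)
[0.55839058 0.12126735 0.032     ]
clock: 6.9
tool_pos: [0.553, 0.1196, 0.1677]
tool_rot: [0.0, 0.771, -0.637, -0.0]
wrist_force: [-0.5, 0.6, 0.7]
finger_gap: 1.0
grasp_force: 0.0
clock: 7.3
tool_pos: [0.556, 0.1177, 0.1682]
tool_rot: [-0.0, -0.704, 0.711, 0.0]
wrist_force: [0.2, 0.2, -0.2]
finger_gap: 0.999
grasp_force: 0.0
```

```bash
python3 - <<'E'
from h import *
d=snap('wrist','w1');a=d['image']
m=(a.min(2)>150).astype(np.uint8)
n,l,st,c=cv2.connectedComponentsWithStats(m)
for i in range(1,n):
    if st[i,4]>300:
        p=np.argwhere(l==i)[:,::-1].astype(np.int32);e=cv2.fitEllipse(cv2.convexHull(p));print(st[i],np.round(e[0]+e[1],1),wonz(d,e[0],.032).round(4))
E
python3 -m jog '{"angular":[[0,0,0],[0,0,0],[0,0,0],[0,0,0],[0,0,0],[0,0,0]],"offset":[[0.001,0.003,-0.04],[0,0,-0.04],[0,0,-0.03],[0,0,-0.02],[0,0,0],[0,0,0]],"hand":[0,0,0,0,0,0]}'
```

```text
[ 276  198   87   83 2308] [319.2 238.7  83.1  87.1] [0.5576 0.1199 0.032 ]
[  29  244   60   54 2467] [ 58.4 270.7  49.3  63.6] [0.7591 0.1438 0.032 ]
[ 238  411  109   52 2474] [302.3 438.2  45.2 141.5] [0.5753 0.3113 0.032 ]
clock: 7.95
tool_pos: [0.5574, 0.1209, 0.0391]
tool_rot: [0.0, -0.703, 0.711, -0.0]
wrist_force: [0.5, -0.4, 0.3]
finger_gap: 1.001
grasp_force: 0.0
```

```bash
python3 -m jog '{"angular":[[0,0,0],[0,0,0],[0,0,0],[0,0,0]],"offset":[[0,0,-0.01],[0,0,-0.006],[0,0,-0.005],[0,0,0]],"hand":[0,0,0,0]}'
python3 - <<'E'
from h import *
d=snap('side','side2');cv2.imwrite('pics/c3.png',cv2.resize(d['image'][240:350,230:350,::-1],(600,550),interpolation=2))
E
```

```text
clock: 8.35
tool_pos: [0.5566, 0.1208, 0.0165]
tool_rot: [-0.001, -0.703, 0.711, 0.0]
wrist_force: [-0.2, -0.4, 0.1]
finger_gap: 1.002
grasp_force: 0.0
```

View pics/c3.png

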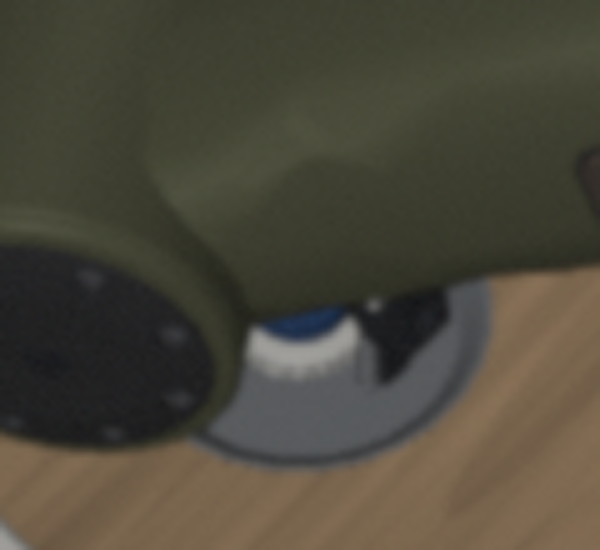

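The near finger tip (375,380) is at ring height, clear of the dish floor. Closing.

```bash
python3 -m jog '{"angular":[[0,0,0],[0,0,0],[0,0,0],[0,0,0],[0,0,0],[0,0,0]],"offset":[[0,0,0],[0,0,0],[0,0,0],[0,0,0],[0,0,0],[0,0,0]],"hand":[0.15,0.2,0.25,0.4,0.4,0.4]}'
python3 -m jog '{"angular":[[0,0,0],[0,0,0],[0,0,0],[0,0,0]],"offset":[[0,0,0.005],[0,0,0.015],[0,0,0.02],[0,0,0]],"hand":[0.4,0.4,0.4,0.4]}'
python3 - <<'E'
from h import *
d=snap('wrist','w2')
E
```

```text
clock: 9.0
tool_pos: [0.5577, 0.1211, 0.0184]
tool_rot: [0.001, -0.703, 0.711, -0.0]
wrist_force: [-2.1, -0.3, 5.5]
finger_gap: 0.72
grasp_force: 65.6
clock: 9.4
tool_pos: [0.5588, 0.1215, 0.0612]
tool_rot: [0.002, -0.703, 0.711, -0.001]
wrist_force: [1.1, 0.3, -0.9]
finger_gap: 0.724
grasp_force: 65.4
```

View pics/w2.png

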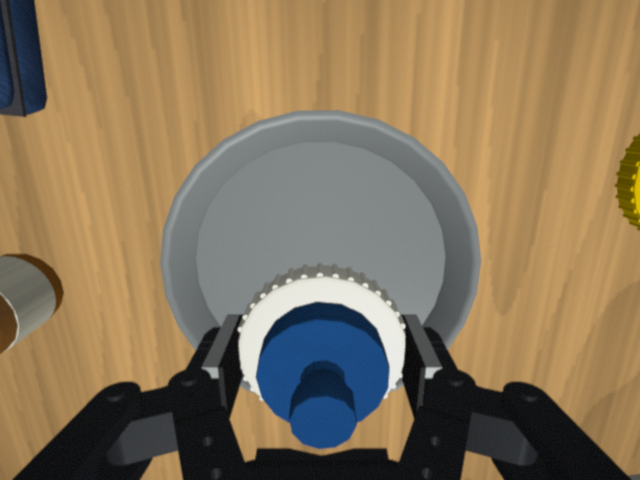

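Lids are held together, ring centred between the pads (322), cap nested. Lifting and carrying gently to short of the tin for a measurement.

```bash
python3 -m jog '{"angular":[[0,0,0],[0,0,0],[0,0,0],[0,0,0],[0,0,0],[0,0,0],[0,0,0],[0,0,0]],"offset":[[0,0,0.015],[0,0,0.025],[0,0,0.03],[0,0,0.02],[0,-0.005,0.01],[0,-0.01,0],[0,-0.015,0],[-0.005,-0.02,0]],"hand":[0.4,0.4,0.4,0.4,0.4,0.4,0.4,0.4]}'
python3 -m jog '{"angular":[[0,0,0],[0,0,0],[0,0,0],[0,0,0],[0,0,0],[0,0,0],[0,0,0],[0,0,0]],"offset":[[-0.005,-0.02,0],[-0.005,-0.02,0],[-0.005,-0.02,0],[-0.005,-0.02,0],[-0.005,-0.015,0],[-0.005,-0.01,0],[0,0,0],[0,0,0]],"hand":[0.4,0.4,0.4,0.4,0.4,0.4,0.4,0.4]}'
python3 - <<'E'
from h import *
d=snap('wrist','w3');print(d['s']['tool_pos'],d['s']['tool_rot'],d['s']['joint_pos'].round(2),d['s']['grasp_force'])
E
```

```text
clock: 10.25
tool_pos: [0.5512, 0.0695, 0.1553]
tool_rot: [-0.001, -0.703, 0.711, 0.001]
wrist_force: [-0.2, -0.1, -1.8]
finger_gap: 0.723
grasp_force: 65.6
clock: 11.05
tool_pos: [0.5219, -0.0342, 0.1571]
tool_rot: [0.0, -0.703, 0.712, 0.0]
wrist_force: [0.7, 0.1, -1.4]
finger_gap: 0.727
grasp_force: 65.6
[ 0.52187229 -0.03420148  0.15712953] [ 1.45108622e-05 -7.02571958e-01  7.11612701e-01  9.16213469e-05] [ 0.32 -0.16 -0.26 -0.   -1.48 -0.33] 65.55418610572815
```

View pics/w3.png

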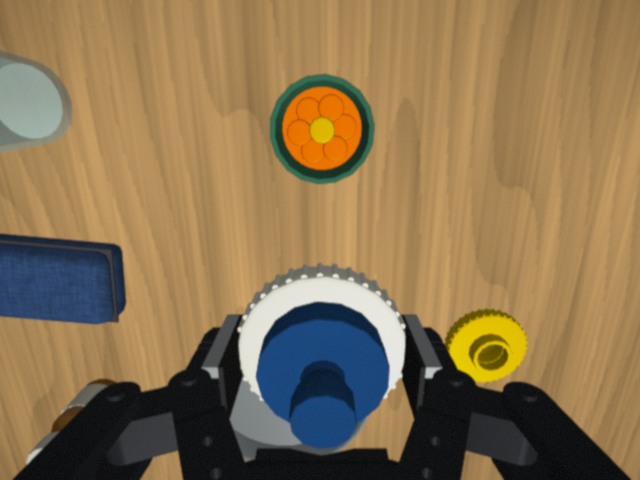

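```bash
python3 - <<'E'
from h import *
d=load('w3');t=wonz(d,(322.5,129),.09)
print(t,np.linalg.norm(wonz(d,(270,129),.09)-wonz(d,(375,129),.09)),np.linalg.norm(wonz(d,(322,74),.09)-wonz(d,(322,184),.09)))
print('lozenge',wonz(d,(321.5,129.5),.067))
H=np.linalg.inv(d['hand_eye'])
def pj(p): c=H[:3,:3]@p+H[:3,3];v=d['mtx']@c;return (v[:2]/v[2]).round(1)
for cx in(-.003,-.001,0,.001,.003):
  print(cx,pj([cx+.032,0,-.0136]),pj([cx+.032,0,-.0016]),pj([cx,.032,-.0136]),pj([cx,-.032,-.0136]),pj([cx,0,-.0136-.034]))
E
```

```text
[ 0.52021119 -0.11233609  0.09      ] 0.05334519570375166 0.053415312018455535
lozenge [ 0.52070235 -0.11143471  0.067     ]
-0.003 [321.3 283.2] [321.3 270.1] [406.2 360.8] [236.5 360.9] [321.4 431.5]
-0.001 [321.3 277.9] [321.3 265.2] [406.6 356.3] [236.1 356.4] [321.4 426.1]
0 [321.3 275.3] [321.3 262.8] [406.8 354. ] [235.9 354.1] [321.4 423.3]
0.001 [321.3 272.6] [321.3 260.3] [407.  351.8] [235.7 351.9] [321.4 420.6]
0.003 [321.3 267.3] [321.3 255.3] [407.4 347.2] [235.3 347.2] [321.4 415. ]
```

```bash
python3 -m jog '{"angular":[[0,0,0],[0,0,0],[0,0,0],[0,0,0],[0,0,0],[0,0,0],[0,0,0],[0,0,0]],"offset":[[-0.0015,-0.012,0],[0,-0.02,0],[0,-0.02,0],[0,-0.016,0],[0,-0.0106,0],[0,0,-0.02],[0,0,-0.02],[0,0,0]],"hand":[0.4,0.4,0.4,0.4,0.4,0.4,0.4,0.4]}'
python3 -m jog '{"angular":[[0,0,0],[0,0,0],[0,0,0],[0,0,0]],"offset":[[0,0,0],[0,0,0],[0,0,0],[0,0,0]],"hand":[0.4,0.4,0.4,0.4]}'
python3 - <<'E'
from h import *
d=snap('side','side3');cv2.imwrite('pics/c4.png',cv2.resize(d['image'][180:280,310:430,::-1],(600,500),interpolation=2))
print(arm.get_state()['tool_pos'],proj(d,[.5204,-.1123,.09]))
E
```

```text
clock: 11.9
tool_pos: [0.5189, -0.1125, 0.114]
tool_rot: [-0.002, -0.703, 0.711, 0.002]
wrist_force: [-0.5, 0.1, -0.9]
finger_gap: 0.727
grasp_force: 65.6
clock: 12.3
tool_pos: [0.5209, -0.1126, 0.1181]
tool_rot: [0.0, -0.703, 0.711, -0.0]
wrist_force: [-0.4, -0.3, -1.5]
finger_gap: 0.719
grasp_force: 65.6
[ 0.5208063  -0.1125681   0.11789589] [368.30060675 231.13080255]
```

View pics/c4.png

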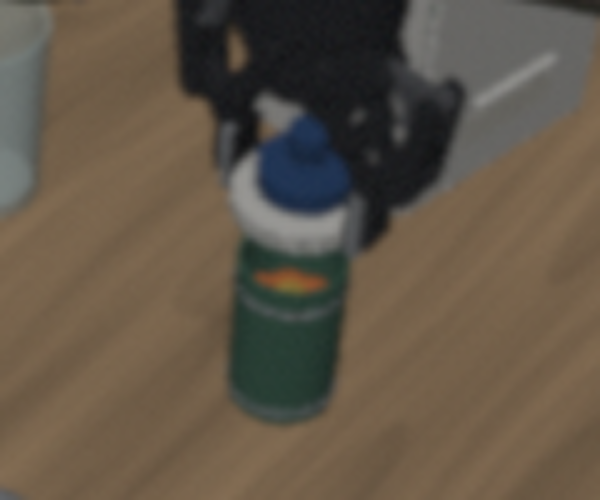

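The side crop shows the lids nested and level above the mouth, centred over the tin (crop column about 290). Lowering.

```bash
python3 -m jog '{"angular":[[0,0,0],[0,0,0],[0,0,0],[0,0,0],[0,0,0],[0,0,0]],"offset":[[0,0,-0.006],[0,0,-0.006],[0,0,-0.004],[0,0,-0.004],[0,0,0],[0,0,0]],"hand":[0.4,0.4,0.4,0.4,0.4,0.4]}'
python3 -m jog '{"angular":[[0,0,0],[0,0,0],[0,0,0],[0,0,0],[0,0,0]],"offset":[[0,0,-0.003],[0,0,-0.003],[0,0,-0.002],[0,0,0],[0,0,0]],"hand":[0.4,0.4,0.4,0.4,0.4]}'
```

```text
clock: 12.95
tool_pos: [0.5205, -0.1127, 0.0972]
tool_rot: [-0.0, -0.703, 0.711, 0.0]
wrist_force: [-0.3, 0.5, -1.3]
finger_gap: 0.723
grasp_force: 65.6
clock: 13.45
tool_pos: [0.5205, -0.1127, 0.0892]
tool_rot: [-0.0, -0.703, 0.711, 0.0]
wrist_force: [0.3, -0.1, -1.5]
finger_gap: 0.723
grasp_force: 65.6
```

```bash
for s in 1; do python3 -m jog '{"angular":[[0,0,0],[0,0,0]],"offset":[[0,0,-0.001],[0,0,0]],"hand":[0.4,0.4]}' ; python3 -m jog '{"angular":[[0,0,0],[0,0,0]],"offset":[[0,0,-0.001],[0,0,0]],"hand":[0.4,0.4]}'; done | egrep 'tool_pos|force'
```

```text
tool_pos: [0.5207, -0.1127, 0.0885]
wrist_force: [0.3, 0.4, -0.3]
grasp_force: 65.9
tool_pos: [0.5208, -0.1128, 0.0884]
wrist_force: [-2.5, 0.5, 4.8]
grasp_force: 66.2
```

Contact came at the predicted height, so the lids are home. Hold, release gently, rise to knob height.

```bash
python3 -m jog '{"angular":[[0,0,0],[0,0,0],[0,0,0],[0,0,0],[0,0,0],[0,0,0],[0,0,0],[0,0,0]],"offset":[[0,0,0],[0,0,0],[0,0,0],[0,0,0],[0,0,0],[0,0,0],[0,0,0],[0,0,0]],"hand":[0.4,0.4,0.27,0.2,0.1,0,0,0]}'
python3 -m jog '{"angular":[[0,0,0],[0,0,0],[0,0,0],[0,0,0],[0,0,0],[0,0,0],[0,0,0]],"offset":[[0,0,0.01],[0,0,0.01],[0,0,0.01],[0,0,0.008],[0,0,0.0045],[0,0,0],[0,0,0]],"hand":[0,0,0,0,0,0,0]}'
python3 - <<'E'
from h import *
d=snap('wrist','w4');e=snap('side','side4');print(d['s']['tool_pos'])
A=cv2.resize(d['image'][160:480,150:490,::-1],(425,400),interpolation=2);B=cv2.resize(e['image'][190:280,325:410,::-1],(375,400),interpolation=2)
cv2.imwrite('pics/c5.png',np.hstack([A,B]))
E
```

```text
clock: 14.65
tool_pos: [0.5205, -0.1127, 0.0871]
tool_rot: [-0.0, -0.703, 0.711, 0.0]
wrist_force: [-0.1, -0.3, 0.9]
finger_gap: 1.001
grasp_force: 0.0
clock: 15.35
tool_pos: [0.5204, -0.1126, 0.1295]
tool_rot: [-0.0, -0.703, 0.711, 0.0]
wrist_force: [0.4, -0.3, 0.2]
finger_gap: 0.998
grasp_force: 0.0
[ 0.52038746 -0.11256579  0.12948724]
```

View pics/c5.png

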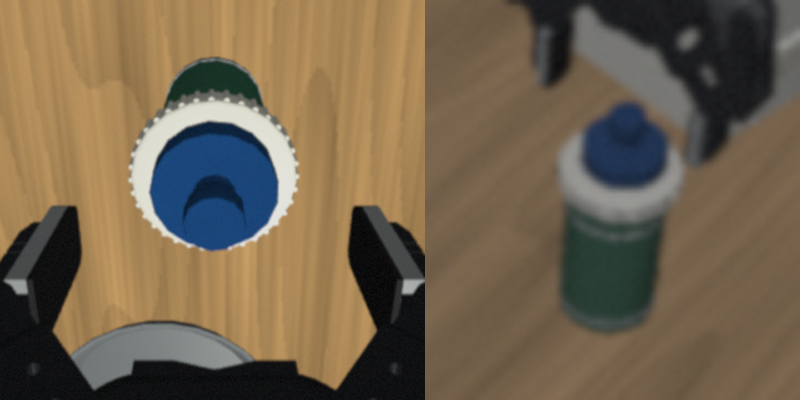

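Ring lies level on the tin, cap nested, fingers clear. Knob top at about (320,338) in the wrist image.

```bash
python3 - <<'E'
from h import *
d=load('w4');print(wonz(d,(320.4,337.6),.136))
E
python3 -m jog '{"angular":[[0,0,0],[0,0,0],[0,0,0],[0,0,0],[0,0,0],[0,0,0],[0,0,0],[0,0,0]],"offset":[[0,0,0],[0,0,0],[0,0,0],[0,0,0],[0,0,0],[0,0,0],[0,0,0],[0,0,0]],"hand":[0.3,0.5,0.6,0.7,0.75,0.8,0.9,0.9]}'
```

```text
[ 0.52072156 -0.11520407  0.136     ]
clock: 16.25
tool_pos: [0.5207, -0.1127, 0.13]
tool_rot: [0.0, -0.703, 0.711, -0.0]
wrist_force: [0.0, -0.2, 1.4]
finger_gap: 0.198
grasp_force: 58.5
```

```bash
python3 -m jog '{"angular":[[0,0,0],[0,0,0],[0,0,0],[0,0,0],[0,0,0],[0,0,0],[0,0,0],[0,0,0]],"offset":[[0,0,0.004],[0,0,0.008],[0,0,0.012],[0,0,0.015],[0,0,0.015],[0,0,0.015],[0,0,0.01],[0,0,0.006]],"hand":[0.9,0.9,0.9,0.9,0.9,0.9,0.9,0.9]}'
python3 -m jog '{"angular":[[0,0,0],[0,0,0],[0,0,0],[0,0,0],[0,0,0]],"offset":[[0,0,0],[0,0,0],[0,0,0],[0,0,0],[0,0,0]],"hand":[0.9,0.9,0.9,0.9,0.9]}'
python3 - <<'E'
from h import *
e=snap('side','side5');t=snap('wrist','w5')
# numeric check instead of a picture: blue / white blob positions in side view
a=e['image'].astype(int)
def blob(m,n):
    k,l,s,c=cv2.connectedComponentsWithStats(m.astype(np.uint8))
    for i in range(1,k):
        if s[i,4]>60: print(n,s[i],c[i].round(1))
sub=a[150:280,320:420]
blob((sub[:,:,2]>sub[:,:,0]+35),'blue')
blob((sub.min(2)>120)&(np.ptp(sub,axis=2)<25),'white')
for z in(.102,.145,.183,.2): print(z,proj(e,[.5205,-.1125,z])-[320,150])
E
```

```text
clock: 17.05
tool_pos: [0.5209, -0.1126, 0.2163]
tool_rot: [0.001, -0.703, 0.711, -0.0]
wrist_force: [-0.5, -0.1, -0.5]
finger_gap: 0.2
grasp_force: 58.6
clock: 17.55
tool_pos: [0.5204, -0.1127, 0.2144]
tool_rot: [-0.0, -0.703, 0.711, 0.0]
wrist_force: [1.0, 0.7, -0.2]
finger_gap: 0.2
grasp_force: 58.6
blue [  0   0  17  28 235] [ 4.3 11.1]
blue [ 44  34  19  19 170] [52.  45.5]
white [ 77   0  23  10 177] [88.4  3.6]
white [75 19 18 11 77] [83.3 23.4]
white [ 36  68  27  20 406] [48.8 77.6]
0.102 [48.70494919 77.2937344 ]
0.145 [50.15627179 63.25207488]
0.183 [51.51441511 50.11193216]
0.2 [52.14662147 43.99528619]
```

The side view agrees with the model: white ring at the seated height (fits z = 0.102), blue lid centred in the grip about 8 cm above it. Handing in.

```bash
python3 -c "
from plant import arm
print(arm.hand_in())"
```

```text
the job is handed in; nothing more can be done
None
```

I handed the job in at about 17.6 s, and no verdict came back. The bin is shut with its tab behind the rim, the inner lid is seated in the tin, and the blue outer lid is held about 8 cm above its nested position. The last check of the lids was by blob positions in the side view, not a viewed picture.

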